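# Swap the burr stand behind the tins for the doming block

## Task

I need the round burr stand from the back of the wooden gallery: first lift the round tin and the square box that stand in front of it over into the metal tray, then set the burr stand in the middle of the round dark pad and stow the steel doming block in its stead, centred on the cork disc. Only then put the tin and the box back, each exactly where it stood. Keep everything upright and leave the amber bottle and the hammer alone.

Things in the scene. Friction and masses are not known exactly. Their poses are not given: they have to be found in the camera images.
- gallery: Low fixed wooden gallery, 180 (its x) x 240 (its y) mm, floor 12 mm thick, rim 8 mm thick with its top 30 mm above the bench on the +x (rear), +y and -y sides, open to -x (front, robot's side). Origin: centre of underside. Tin and box stand on its floor near x = -40, y = +42 / -42 mm (either way round), too tall and close to let a gripper down over the cork behind them at x = +22, y = 0 mm.
- cork: Thin cork disc, 56 mm across, 3 mm thick, fixed on the gallery floor at the rear (its top is 15 mm above the bench). Origin: centre of its underside, 12 mm above the bench. The burr stand stands on it at the start.
- tin: Loose round bare-metal tin with a lid, 70 mm across and 84 mm high, with an upright round dark wooden knob on top, 26 mm across and 36 mm high (total 120 mm). About 0.3 kg. Origin: centre of its underside; z up. Lift it by the knob. At the start it stands on the gallery floor.
- box: Loose square wooden box (closed), 54 x 54 mm and 80 mm high, with an upright square dark wooden knob on top, 26 x 26 mm with sides parallel to the box, 36 mm high (total 116 mm). About 0.28 kg. Origin: centre of its underside; z up, x and y square to its sides. Lift it by the knob. At the start it stands on the gallery floor.
- stand: Loose burr stand: round wooden disc, 46 mm across and 32 mm high, with six thin steel burrs standing up out of its top within 17 mm of the centre, up to 54 mm above its underside. About 0.1 kg. Origin: centre of its underside; z up. Grip it by the round side of the wood.
- block: Loose steel doming block, 40 x 40 x 32 mm high, with round dimples on top. About 0.4 kg. Origin: centre of its underside; z up, x and y square to its sides. At the start it stands on the bench in front of the gallery.
- pad: Round dark pad fixed on the bench, 90 mm across, 4 mm thick, to the left or right. Origin: centre of its underside, on the bench.
- tray: Low open metal tray fixed on the bench, outside 220 (its x) x 120 (its y) mm, walls 4 mm thick and 15 mm high, floor 4 mm thick, on the other side from the pad. Origin: centre of its underside, on the bench. The tin and the box fit in it side by side along its x axis (for example at x = +47 and -47 mm).
- bottle: Bystander: small amber glass bottle, 40 mm across, 75 mm high, loose. Origin: centre of its underside. Not to be disturbed.
- hammer: Bystander: small hammer lying on the bench, about 170 mm long, loose. Not to be disturbed.
Not all that is in view belongs to the job. Of the things that look like the block, take the one that is farthest to the robot's right at the start. Leave any pink or yellow look-alike of the tin alone.

How it is judged:
By the outcome, as a careful person would: the job done as asked, in the order asked, and still so for the second after the job is handed in, with the robot touching nothing.
It also fails if it takes over 144 s, if anything falls off the work surface, if the arm or the gripper's body presses on something with over 40 N, if the wrist force passes 120 N, or if a joint passes its speed limit or range.

## Robot

A 7-joint arm with a two-finger parallel gripper is mounted at the origin on the work surface. World frame = base frame: x ahead of the robot, y to its left, z up, the work surface at z = 0. Lengths are in mm, angles in rad, forces in N, time in s.
With the tool pointing down it reaches from about 400 to 875 mm from the base axis. Payload 4.4 kg.
Tool frame: the origin (TCP) lies midway between the tips of the shut fingers; the grasp point (between the pads) lies 19 mm behind it; z points along the fingers, y is the line along which they close (so a half turn about z gives the same grasp; the last joint's range is limited). The gripper opens to 85 mm and grips with 20 to 120 N. Pads are 22 mm wide; open, the fingers measure 114 mm over their backs; the gripper's body (76 mm by 85 mm) begins 54 mm behind the grasp point. The pads swing forward as they close: fully open they stand 13 mm farther back than shut.
Start: joints at [-1.239, 0.628, 0.038, 1.517, -0.027, 0.996, -0.02], TCP at [251.782, 599.269, 231.313] pointing down, gripper open.
Joint ranges: [-3.06, 3.06], [-0.37, 2.12], [-1.25, 1.32], [0.18, 2.47], [-1.1, 4.24], [0.23, 1.98], [-2.94, 2.94]. Speed limits (rad/s): [2.57, 2.57, 3.14, 3.14, 3.14, 3.14, 3.14].

## Interface

Orientations are given as [roll, pitch, yaw] about the fixed x, y, z axes, in that order (R = Rz(yaw) Ry(pitch) Rx(roll)).
In Python, from cell import telemetry, eyes, ctrl, finder gives the robot as it stands.
- The arm moves only by the tool move_arm, never from a script. Its argument "steps" is a list of rows, each a list of 7 numbers: the turn, a rotation vector about the world's x, y, z in degrees, then the shift along the world's x, y, z in m, then the finger opening in m, from 0 to 0.0854. A call has 1 to 5 rows; each row shifts and turns the commanded pose from where the row before left it; what a row does not reach is not made up. A row lasts 1/10 s, in which the tool goes at most 50 mm and 8.59 degrees, less where a joint would pass 70% of its speed; a pose out of reach is approached as far as the arm can. A call with a gripper value outside its range is refused whole. The fingers move at their own pace and stop on an object; the grip force is fixed at half the most. Time passes only in rows, so rows that do not move let the fingers close. It gives the time, the measured TCP pose, the force, the opening and the grip force at its end, in the units of the state.
- telemetry.read_state(): the state, without advancing time (a new reading comes with each control period).
- eyes.get_image(name): name is "side" or "top" or "wrist"; returns (picture, depth): 420x560x3 uint8, blue, green, red; 420x560 float32, mm along the optical axis (not along the pixel's ray), 0 where there is no reading.
- eyes.calibration(name): a dict with "fx", "fy", "cx", "cy" (pixels), "distortion" ([k1, k2, p1, p2, k3] as OpenCV has them; the pictures are not rectified), "position" and "attitude" of the camera in the world. Camera axes: x right, y down, z forward; pixel columns grow to the right and rows downward; lengths in mm; the calibration is good to about 2 mm. A picture is of the moment at which its call begins: read the wrist's pose just before it. calibration takes no time and is no camera call; for the wrist camera it gives the pose at the moment of the call.
- ctrl.finish_job(): hands the job in; it is judged then, once.
Trained networks look in the newest picture that a camera, given by its name, has taken for a name from the list of things; names that differ only in an ending like _2 or _b are one class to them, and where a whole thing is asked for, a point or a joint stands for the part that bears it (a point fixed in the world has none). Each returns a list of dicts, best first, with "confidence" (0 to 1); they miss things now and then, are a little off and sometimes report something else, mostly with a low value. They report only what shows in the picture. A call takes as long as a camera call. They do not tell look-alikes from the thing itself.
- finder.boxes_of(camera, name): "location" ([x, y, z] in mm, in the coordinates of the camera as it stood for that picture, good to about 4 mm: the middle of the surface that is visible of it).
- finder.cut_out(camera, name): "mask" (420x560 bool, what is visible of it).
- finder.pinpoint(camera, name): "location" ([x, y, z] in mm, in the coordinates of the camera as it stood for that picture, good to about 4 mm: a listed point, or the origin of a listed thing).
The state is a dict: "clock": time; "qpos": joint angles; "qd": joint speeds; "tau": joint torques, N m; "eef_pos": TCP position; "tool_rot": TCP orientation; "force": force on the tool from outside, world axes, zero at the start; "torque": the same for the moment, N m; "width": finger opening in mm; "gripper_force": force on a finger pad.
Only numpy, scipy, OpenCV 4.12 (cv2) and the standard library are available. Lean on these libraries where they do the work, as an engineer would, in place of code of your own. Each camera call takes 0.05 s, during which the arm holds its last target. There are 200 camera calls.

## Working session

There is one attempt and no reset: what is moved stays moved. The work goes in short steps, Python scripts to look and compute and a tool call to move; the robot and the scene stay as the last step left them, time stands still between calls to the robot, and variables do not carry over. Pictures are saved under pics/ and viewed, at most 14 in all, crops included, and the job is handed in when it is done.

Besides the shell and the picture viewer there is one more tool, called after "Call:" as name(argument=value, ...), one argument or row to a line, values as JSON. move_arm: Moves the arm, as the interface text tells. Its arguments: {"type":"object","properties":{"steps":{"type":"array"}},"required":["steps"]}

```bash
ls; mkdir -p pics
cat > h.py <<'E'
import numpy as np, cv2
from scipy.spatial.transform import Rotation as R
from cell import telemetry, eyes, ctrl, finder
def cam(n):
    c=eyes.calibration(n)
    K=np.array([[c['fx'],0,c['cx']],[0,c['fy'],c['cy']],[0,0,1.]])
    a=np.array(c['attitude'],float)
    M=a if a.shape==(3,3) else R.from_euler('xyz',a).as_matrix()
    return K,np.array(c['distortion'],float),M,np.array(c['position'],float)
def w(c,p): return c[2]@np.array(p)+c[3]
def cloud(c,d):
    v,u=np.mgrid[0:420,0:560]
    n=cv2.undistortPoints(np.stack([u,v],-1).reshape(-1,1,2).astype(float),c[0],c[1]).reshape(420,560,2)
    p=np.concatenate([n*d[...,None],d[...,None]],-1)
    P=p@c[2].T+c[3]; P[d<=0]=np.nan
    return P
def px(c,P):
    return cv2.projectPoints(((np.array(P,float).reshape(-1,3)-c[3])@c[2]),np.zeros(3),np.zeros(3),c[0],c[1])[0].reshape(-1,2)
E
python3 - <<'E'
from h import *
s=telemetry.read_state();print(s['clock'],s['eef_pos'],s['tool_rot'],s['width'])
for n in ['top','side']:
    print(eyes.calibration(n))
    im,d=eyes.get_image(n);cv2.imwrite(f'pics/{n}0.png',im);np.save(n+'0.npy',d);c=cam(n)
    for o in ['gallery','cork','tin','box','stand','block','pad','tray','bottle','hammer']:
        print(n,o,[(round(x['confidence'],2),w(c,x['location']).round(0).tolist(),px(c,w(c,x['location'])).round(0).tolist()[0]) for x in finder.pinpoint(n,o)])
E
```

```text
pics
0.0 [251.49480957 598.66029124 230.36819337] [-3.13961982e+00  1.39899629e-05  2.74384792e+00] 85.49876507015257
{'fx': 472.67667296630316, 'fy': 472.67667296630316, 'cx': 278.68249507286083, 'cy': 209.48162224282848, 'distortion': array([-0.0003699,  0.       ,  0.       ,  0.       ,  0.       ]), 'position': array([ 387.22707988,  -16.29732924, 1126.14981545]), 'attitude': array([-2.96858101,  0.01167495, -1.5907587 ])}
top gallery [(0.82, [610.0, -28.0, 0.0], [287.0, 199.0])]
top cork [(0.52, [630.0, -19.0, 11.0], [283.0, 190.0])]
top tin [(0.71, [579.0, -70.0, 8.0], [305.0, 211.0]), (0.67, [819.0, -64.0, -3.0], [300.0, 117.0]), (0.59, [440.0, -120.0, 2.0], [328.0, 268.0])]
top box [(0.92, [570.0, 8.0, 11.0], [272.0, 215.0])]
top stand [(0.84, [635.0, -22.0, 10.0], [284.0, 188.0])]
top block [(0.85, [384.0, 150.0, 1.0], [214.0, 295.0]), (0.84, [431.0, -29.0, -2.0], [289.0, 273.0]), (0.84, [365.0, 49.0, -3.0], [257.0, 302.0]), (0.27, [449.0, 304.0, -3.0], [149.0, 268.0])]
top pad [(0.84, [450.0, 300.0, -2.0], [151.0, 268.0]), (0.6, [629.0, -21.0, 12.0], [284.0, 190.0])]
top t
[... 581 characters left out ...]
.0, 11.0], [318.0, 213.0]), (0.71, [436.0, -125.0, -1.0], [385.0, 236.0]), (0.7, [820.0, -63.0, -2.0], [239.0, 175.0])]
side box [(0.77, [564.0, 10.0, 12.0], [294.0, 231.0])]
side stand [(0.45, [635.0, -22.0, 15.0], [281.0, 208.0]), (0.39, [449.0, 293.0, 0.0], [219.0, 345.0])]
side block [(0.89, [366.0, 49.0, 0.0], [359.0, 296.0]), (0.79, [385.0, 150.0, -3.0], [311.0, 321.0]), (0.66, [431.0, -30.0, 2.0], [358.0, 257.0]), (0.32, [449.0, 295.0, -4.0], [218.0, 348.0])]
side pad [(0.63, [448.0, 295.0, 0.0], [218.0, 346.0])]
side tray [(0.56, [511.0, -272.0, -1.0], [396.0, 193.0])]
side bottle [(0.92, [713.0, 274.0, 1.0], [140.0, 258.0])]
side hammer [(0.62, [714.0, -314.0, 1.0], [341.0, 155.0])]
```

View pics/top0.png

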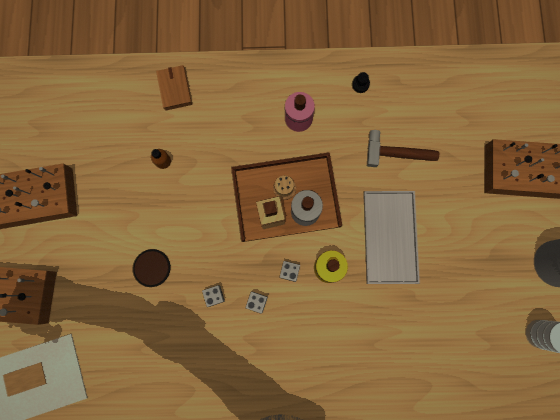

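View pics/side0.png

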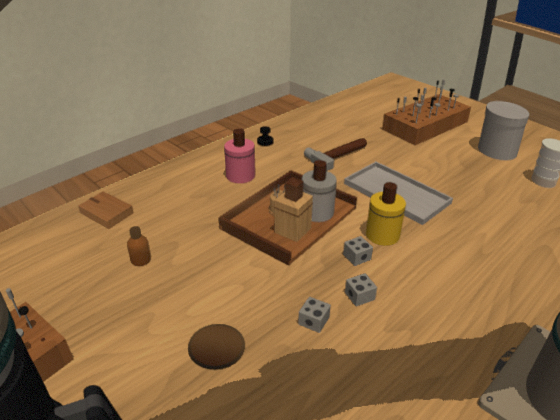

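Top view: tin at (307,206), box at (270,211), stand at (284,185), pad at (151,268) on the left and tray at (390,237) on the right. The block candidates are (214,295), (257,302) and (289,270). The one farthest to the robot's right (smallest y, −30) is (289,270). I'll confirm it with a crop and measure the top surfaces.

```bash
cat >> h.py <<'E'
def rect(P,cx,cy,r,z0,z1):
    m=(np.hypot(P[...,0]-cx,P[...,1]-cy)<r)&(P[...,2]>z0)&(P[...,2]<z1)
    q=P[m]
    if len(q)<5: return len(q)
    (c,s,a)=cv2.minAreaRect(q[:,:2].astype(np.float32))
    return len(q),np.round(c,1).tolist(),np.round(s,1).tolist(),round(a,1),'med',np.median(q,0).round(1).tolist(),'circ',np.round(cv2.minEnclosingCircle(q[:,:2].astype(np.float32))[0],1).tolist()
E
python3 - <<'E'
from h import *
im=cv2.imread('pics/top0.png')
cv2.imwrite('pics/crop1.png',cv2.resize(im[150:315,190:430],None,fx=3.3,fy=3.3,interpolation=cv2.INTER_CUBIC))
for n in ['top','side']:
    P=cloud(cam(n),np.load(n+'0.npy'))
    print(n)
    for l,a in dict(tinknob=(577,-71,30,120,145),tinlid=(577,-71,45,85,105),boxknob=(567,9,30,116,140),boxtop=(567,9,48,84,100),stand=(635,-21,30,38,58),block=(431,-30,32,26,40),pad=(449,297,55,2.5,8),tray=(512,-271,135,10,22),gal=(610,-27,165,24,36),galfloor=(590,-27,165,8,16),yellowknob=(438,-122,30,108,130),yellow=(438,-122,50,75,95)).items(): print(l,rect(P,*a))
s=telemetry.read_state();print(s['clock'],s['qpos'])
E
```

```text
top
tinknob (118, [575.6, -70.2], [23.8, 23.8], 86.7, 'med', [575.8, -69.2, 131.1], 'circ', [576.5, -69.3])
tinlid (641, [576.6, -69.8], [69.0, 68.3], 88.6, 'med', [572.7, -68.1, 95.3], 'circ', [576.5, -69.6])
boxknob (150, [567.8, 12.1], [26.6, 25.6], 11.6, 'med', [565.7, 12.5, 127.4], 'circ', [566.8, 12.2])
boxtop (437, [569.9, 0.4], [55.2, 77.8], 13.2, 'med', [562.8, 9.6, 91.3], 'circ', [568.3, 3.7])
stand (273, [634.7, -20.2], [44.8, 44.4], 45.0, 'med', [634.2, -20.7, 46.0], 'circ', [635.4, -20.3])
block (304, [435.4, -28.6], [39.6, 40.1], 74.5, 'med', [434.9, -28.4, 31.3], 'circ', [435.1, -28.3])
pad (805, [447.1, 302.9], [97.8, 98.1], 78.0, 'med', [451.8, 298.5, 4.4], 'circ', [450.6, 297.5])
tray (591, [513.0, -235.6], [191.9, 219.1], 88.9, 'med', [517.8, -271.1, 14.1], 'circ', [512.3, -264.3])
gal (986, [574.5, -29.3], [258.4, 240.2], 7.5, 'med', [648.2, -22.4, 29.2], 'circ', [601.0, -26.4])
galfloor (4350, [570.3, -27.0], [252.4, 230.1], 7.2, 'med', [624.4, -22.0, 11.5], 'circ', [591.0, -27.1])
yellowknob (118, [441.7, -120.7], [23.7, 24.3], 42.6, 'med', [441.6, -120.7, 119.1
[... 757 characters left out ...]
9.6, 298.2], [88.0, 88.6], 70.4, 'med', [447.7, 298.6, 3.7], 'circ', [448.7, 299.9])
tray (556, [511.9, -236.5], [196.7, 222.9], 88.7, 'med', [528.2, -265.9, 13.1], 'circ', [510.9, -263.9])
gal (1260, [574.7, -30.6], [258.5, 244.7], 7.3, 'med', [585.5, 28.3, 29.1], 'circ', [601.4, -27.7])
galfloor (2717, [565.2, -29.4], [270.3, 239.1], 7.1, 'med', [576.6, 25.6, 11.8], 'circ', [582.5, -19.6])
yellowknob (140, [439.7, -122.0], [29.2, 25.8], 72.7, 'med', [437.9, -117.0, 117.5], 'circ', [439.9, -122.0])
yellow (569, [440.3, -119.2], [68.7, 66.5], 26.0, 'med', [432.6, -109.4, 83.7], 'circ', [440.9, -121.5])
1.1 [-1.23880985  0.62840345  0.03847435  1.51738785 -0.02703131  0.99627808
 -0.02002275]
```

View pics/crop1.png

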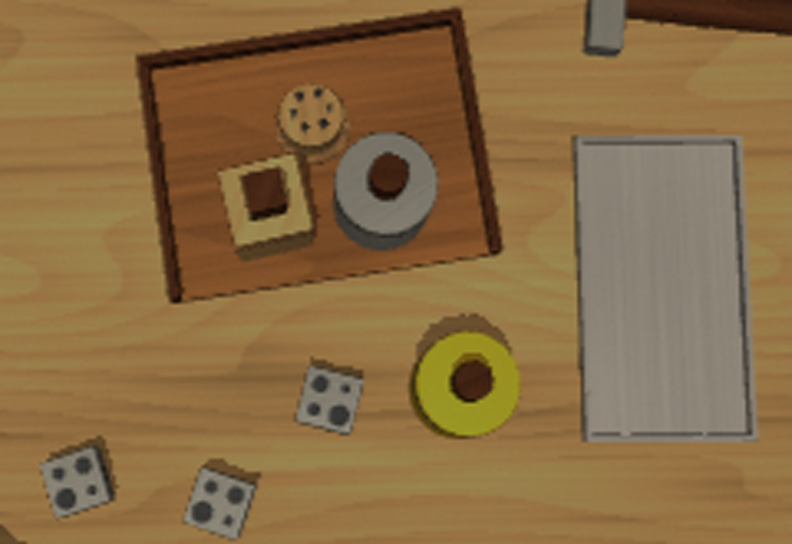

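The crop confirms it: of the three grey dimpled blocks, (crop 330,397) = top pixel (289,270) is farthest right, so it is the one. The bare-metal tin is at crop (386,180), and I leave the yellow one alone. I'll move over the gallery for a closer look with the wrist camera.

Call:
move_arm(
  steps=[
    [0, 0, -3.6, 0.017, -0.041, 0.01, 0.05],
    [0, 0, -3.6, 0.017, -0.041, 0.01, 0.05],
    [0, 0, -3.6, 0.017, -0.041, 0.01, 0.05],
    [0, 0, -3.6, 0.017, -0.041, 0.01, 0.05],
    [0, 0, -3.6, 0.017, -0.041, 0.01, 0.05],
  ],
)

```text
clock: 1.6
eef_pos: [337.3, 392.6, 281.9]
tool_rot: [3.141, -0.0, 2.427]
force: [0.3, -0.4, 0.2]
width: 49.9
gripper_force: 0.0
```

Call:
move_arm(
  steps=[
    [0, 0, -3.6, 0.017, -0.041, 0.01, 0.05],
    [0, 0, -3.6, 0.017, -0.041, 0.01, 0.05],
    [0, 0, -3.6, 0.017, -0.041, 0.01, 0.05],
    [0, 0, -3.6, 0.017, -0.041, 0.01, 0.05],
    [0, 0, -3.6, 0.017, -0.041, 0.01, 0.05],
  ],
)

```text
clock: 2.1
eef_pos: [422.2, 187.6, 332.1]
tool_rot: [3.141, -0.0, 2.113]
force: [0.2, 0.7, 0.1]
width: 50.2
gripper_force: 0.0
```

Call:
move_arm(
  steps=[
    [0, 0, -3.6, 0.017, -0.041, 0.01, 0.05],
    [0, 0, -3.6, 0.017, -0.041, 0.01, 0.05],
    [0, 0, -3.6, 0.017, -0.041, 0.01, 0.05],
    [0, 0, -3.6, 0.017, -0.041, 0.01, 0.05],
    [0, 0, -3.6, 0.017, -0.041, 0.01, 0.05],
  ],
)

```text
clock: 2.6
eef_pos: [507.2, -17.3, 382.1]
tool_rot: [3.141, -0.0, 1.799]
force: [1.6, 0.1, -0.5]
width: 50.1
gripper_force: 0.0
```

```bash
cat > wm.py <<'E'
from h import *
import sys
s=telemetry.read_state();print(s['clock'],s['eef_pos'],s['tool_rot'],s['width'],s['force'],s['qpos'].round(2))
c=cam('wrist');print(c[2].round(2).tolist(),c[3].round(0))
im,d=eyes.get_image('wrist');cv2.imwrite(f'pics/{sys.argv[1]}.png',im);np.save(sys.argv[1]+'.npy',d)
P=cloud(c,d)
for l,a in dict(tinknob=(576,-70,30,120,145),tinlid=(576,-70,45,85,105),boxknob=(567,11,30,116,140),boxtop=(567,11,40,86,97),stand=(635,-21,30,41,58),block=(435,-29,32,26,40)).items(): print(l,rect(P,*a))
E
python3 wm.py w1
```

```text
2.6 [507.18015817 -17.34629217 382.07483394] [ 3.14064710e+00 -3.38322964e-04  1.79897046e+00] 50.120596557069476 [ 1.56231323  0.13925767 -0.46747419] [-0.37  0.3   0.47  1.69 -0.14  1.19  0.37]
[[0.97, 0.22, 0.06], [0.23, -0.94, -0.25], [0.0, 0.26, -0.97]] [492.  47. 524.]
tinknob (296, [574.3, -68.2], [24.3, 24.4], 58.0, 'med', [573.3, -67.2, 130.8], 'circ', [574.1, -68.8])
tinlid (1350, [573.5, -68.4], [68.0, 68.3], 13.6, 'med', [568.8, -62.0, 95.0], 'circ', [574.2, -68.7])
boxknob (428, [565.4, 12.7], [26.0, 26.1], 12.3, 'med', [564.5, 12.9, 126.8], 'circ', [565.3, 13.0])
boxtop (969, [565.5, 12.4], [53.9, 54.1], 13.0, 'med', [558.8, 17.9, 91.0], 'circ', [564.9, 12.5])
stand (583, [632.7, -19.6], [44.5, 44.5], 60.4, 'med', [632.1, -18.9, 46.0], 'circ', [633.1, -19.6])
block (617, [433.1, -27.8], [40.1, 40.0], 74.3, 'med', [433.0, -27.2, 31.1], 'circ', [433.4, -27.7])
```

View pics/w1.png

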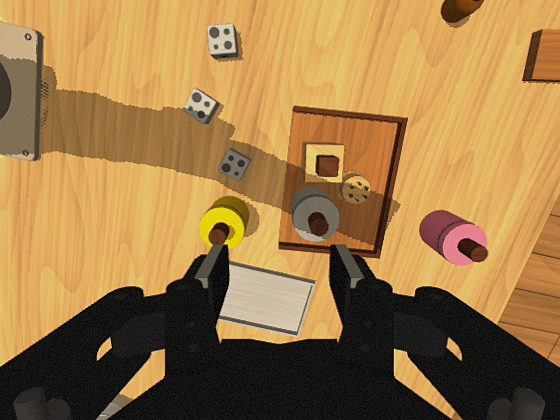

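Wrist view: tin (318,215), box (325,163), stand (354,188), block (234,163). This agrees with the networks to about 2 mm. Next I take the tin by its knob.

Call:
move_arm(
  steps=[
    [0, 0, 0, 0.0136, -0.0104, -0.046, 0.05],
    [0, 0, 0, 0.0136, -0.0104, -0.046, 0.05],
    [0, 0, 0, 0.0136, -0.0104, -0.046, 0.05],
    [0, 0, 0, 0.0136, -0.0104, -0.046, 0.05],
    [0, 0, 0, 0.0136, -0.0104, -0.046, 0.05],
  ],
)

```text
clock: 3.15
eef_pos: [575.4, -67.7, 149.6]
tool_rot: [3.141, -0.0, 1.802]
force: [0.7, 0.1, 0.0]
width: 50.2
gripper_force: 0.0
```

Call:
move_arm(
  steps=[
    [0, 0, 0, 0, 0, -0.025, 0.05],
    [0, 0, 0, 0, 0, -0.02, 0.05],
    [0, 0, 0, 0, 0, -0.005, 0.04],
    [0, 0, 0, 0, 0, 0, 0.02],
    [0, 0, 0, 0, 0, 0, 0.015],
  ],
)

```text
clock: 3.65
eef_pos: [575.2, -67.6, 102.1]
tool_rot: [3.141, 0.0, 1.802]
force: [0.1, 0.0, -3.9]
width: 25.1
gripper_force: 59.0
```

Call:
move_arm(
  steps=[
    [0, 0, 0, 0, 0, 0, 0.015],
    [0, 0, 0, 0, 0, 0, 0.015],
    [0, 0, 0, 0, 0, 0, 0.015],
  ],
)

```text
clock: 3.95
eef_pos: [574.9, -67.6, 101.8]
tool_rot: [3.141, 0.0, 1.801]
force: [-0.0, -0.3, -3.8]
width: 24.7
gripper_force: 59.0
```

Call:
move_arm(
  steps=[
    [0, 0, 0, 0, 0, 0.02, 0.015],
    [0, 0, 0, 0, 0, 0.03, 0.015],
    [0, 0, 0, 0, 0, 0.01, 0.015],
    [0, 0, 0, -0.003, -0.03, 0, 0.015],
    [0, 0, 0, -0.003, -0.035, 0, 0.015],
  ],
)

```text
clock: 4.45
eef_pos: [569.3, -130.9, 161.4]
tool_rot: [3.14, -0.001, 1.806]
force: [0.7, -1.5, -4.6]
width: 24.6
gripper_force: 59.7
```

Call:
move_arm(
  steps=[
    [0, 0, 0, -0.003, -0.04, 0, 0.015],
    [0, 0, 0, -0.003, -0.04, 0, 0.015],
    [0, 0, 0, -0.003, -0.035, 0, 0.015],
    [0, 0, 0, -0.001, -0.022, -0.02, 0.015],
    [0, 0, 0, 0, 0, -0.015, 0.015],
  ],
)

```text
clock: 4.95
eef_pos: [557.1, -275.5, 125.7]
tool_rot: [-3.141, 0.004, 1.795]
force: [-0.5, 0.1, -3.7]
width: 24.4
gripper_force: 59.7
```

Call:
move_arm(
  steps=[
    [0, 0, 0, 0, 0, -0.015, 0.015],
    [0, 0, 0, 0, 0, -0.01, 0.015],
    [0, 0, 0, 0, 0, -0.003, 0.015],
    [0, 0, 0, 0, 0, 0, 0.015],
  ],
)

```text
clock: 5.35
eef_pos: [559.0, -268.5, 97.9]
tool_rot: [-3.141, -0.001, 1.803]
force: [-0.2, -0.3, -4.4]
width: 24.7
gripper_force: 59.7
```

Call:
move_arm(
  steps=[
    [0, 0, 0, 0, 0, -0.002, 0.015],
    [0, 0, 0, 0, 0, -0.0018, 0.015],
    [0, 0, 0, 0, 0, 0, 0.015],
  ],
)

```text
clock: 5.65
eef_pos: [559.0, -269.6, 94.8]
tool_rot: [3.141, 0.0, 1.802]
force: [-0.4, -0.5, -4.5]
width: 24.3
gripper_force: 59.7
```

Call:
move_arm(
  steps=[
    [0, 0, 0, 0, 0, 0, 0.03],
    [0, 0, 0, 0, 0, 0, 0.045],
    [0, 0, 0, 0, 0, 0.02, 0.05],
    [0, 0, 0, 0, 0, 0.04, 0.05],
    [0, 0, 0, 0, 0.03, 0.035, 0.05],
  ],
)

```text
clock: 6.15
eef_pos: [558.3, -245.2, 191.7]
tool_rot: [3.141, 0.005, 1.794]
force: [-0.1, 0.3, 0.8]
width: 50.1
gripper_force: 0.0
```

Call:
move_arm(
  steps=[
    [0, 0, 0, 0.001, 0.05, 0, 0.05],
    [0, 0, 0, 0.001, 0.05, 0, 0.05],
    [0, 0, 0, 0.001, 0.05, 0, 0.05],
    [0, 0, 0, 0.001, 0.05, 0, 0.05],
    [0, 0, -0.6, 0.002, 0.04, 0, 0.05],
  ],
)

```text
clock: 6.65
eef_pos: [565.0, 3.7, 190.3]
tool_rot: [3.14, -0.001, 1.793]
force: [0.1, -0.3, -0.3]
width: 49.8
gripper_force: 0.0
```

Call:
move_arm(
  steps=[
    [0, 0, 0, 0.001, 0.009, -0.02, 0.05],
    [0, 0, 0, 0, 0, 0, 0.05],
  ],
)

```text
clock: 6.85
eef_pos: [564.8, 12.4, 168.3]
tool_rot: [-3.139, -0.002, 1.796]
force: [0.1, -1.9, 0.5]
width: 50.2
gripper_force: 0.0
```

Call:
move_arm(
  steps=[
    [0, 0, 0, 0.001, -0.0005, -0.04, 0.05],
    [0, 0, 0, 0, 0, -0.025, 0.05],
    [0, 0, 0, 0, 0, -0.005, 0.04],
    [0, 0, 0, 0, 0, 0, 0.035],
    [0, 0, 0, 0, 0, 0, 0.03],
  ],
)

```text
clock: 7.35
eef_pos: [568.0, 7.6, 101.0]
tool_rot: [3.139, 0.001, 1.789]
force: [-0.7, 0.7, -0.1]
width: 30.0
gripper_force: 0.0
```

Call:
move_arm(
  steps=[
    [0, 0, 0, 0, 0, 0, 0.025],
    [0, 0, 0, 0, 0, 0, 0.015],
    [0, 0, 0, 0, 0, 0, 0.015],
    [0, 0, 0, 0, 0, 0, 0.015],
  ],
)

```text
clock: 7.75
eef_pos: [568.1, 7.8, 101.3]
tool_rot: [3.138, 0.001, 1.79]
force: [-0.5, -1.6, 6.9]
width: 24.9
gripper_force: 60.0
```

Call:
move_arm(
  steps=[
    [0, 0, 0, 0, 0, 0.02, 0.015],
    [0, 0, 0, 0, 0, 0.03, 0.015],
    [0, 0, 0, 0, 0, 0.01, 0.015],
    [0, 0, 0, -0.0095, -0.0395, 0, 0.015],
    [0, 0, 0, -0.0095, -0.0395, 0, 0.015],
  ],
)

```text
clock: 8.25
eef_pos: [548.0, -69.3, 159.6]
tool_rot: [3.14, -0.0, 1.795]
force: [0.2, -1.8, -3.1]
width: 24.6
gripper_force: 59.7
```

Call:
move_arm(
  steps=[
    [0, 0, 0, -0.0095, -0.0395, 0, 0.015],
    [0, 0, 0, -0.0095, -0.0395, 0, 0.015],
    [0, 0, 0, -0.032, -0.0275, 0, 0.015],
    [0, 0, 0, -0.032, -0.0275, 0, 0.015],
    [0, 0, 0, 0, -0.0345, 0, 0.015],
  ],
)

```text
clock: 8.75
eef_pos: [458.5, -237.9, 158.6]
tool_rot: [-3.136, -0.006, 1.789]
force: [1.5, -1.4, -3.6]
width: 24.8
gripper_force: 60.0
```

Call:
move_arm(
  steps=[
    [0, 0, 0, 0, -0.0345, 0, 0.015],
    [0, 0, 0, 0, 0, -0.02, 0.015],
    [0, 0, 0, 0, 0, -0.02, 0.015],
    [0, 0, 0, 0, 0, -0.015, 0.015],
    [0, 0, 0, 0, 0, 0, 0.015],
  ],
)

```text
clock: 9.25
eef_pos: [463.2, -272.1, 102.4]
tool_rot: [-3.138, -0.003, 1.791]
force: [0.3, -0.6, -3.1]
width: 25.3
gripper_force: 60.0
```

Call:
move_arm(
  steps=[
    [0, 0, 0, 0, 0, -0.005, 0.015],
    [0, 0, 0, 0, 0, -0.003, 0.015],
    [0, 0, 0, 0, 0, 0, 0.015],
  ],
)

```text
clock: 9.55
eef_pos: [465.0, -273.2, 96.7]
tool_rot: [3.141, 0.0, 1.791]
force: [1.1, -0.7, -2.4]
width: 25.2
gripper_force: 60.1
```

Call:
move_arm(
  steps=[
    [0, 0, 0, 0, 0, -0.002, 0.015],
    [0, 0, 0, 0, 0, -0.001, 0.015],
    [0, 0, 0, 0, 0, 0, 0.015],
    [0, 0, 0, 0, 0, 0, 0.03],
    [0, 0, 0, 0, 0, 0, 0.045],
  ],
)

```text
clock: 10.05
eef_pos: [465.1, -273.6, 93.9]
tool_rot: [3.141, 0.001, 1.791]
force: [-0.0, -0.4, 0.1]
width: 43.1
gripper_force: 0.0
```

Call:
move_arm(
  steps=[
    [0, 0, 0, 0, 0, 0.02, 0.05],
    [0, 0, 0, 0, 0, 0.04, 0.05],
    [0, 0, 0, 0, 0, 0.04, 0.065],
    [0, 0, 0, 0.025, 0.0375, 0, 0.065],
    [0, 0, 0, 0.025, 0.0375, 0, 0.065],
  ],
)

```text
clock: 10.55
eef_pos: [516.0, -199.3, 195.8]
tool_rot: [3.138, 0.003, 1.787]
force: [0.4, 0.4, -0.5]
width: 65.4
gripper_force: 0.0
```

Call:
move_arm(
  steps=[
    [0, 0, 0, 0.024, 0.0358, 0, 0.065],
    [0, 0, 0, 0.024, 0.0358, 0, 0.065],
    [0, 0, 0, 0.024, 0.0358, 0, 0.065],
    [0, 0, 0, 0.024, 0.0358, 0, 0.065],
    [0, 0, 0, 0.023, 0.0348, 0, 0.065],
  ],
)

```text
clock: 11.05
eef_pos: [634.8, -18.4, 193.9]
tool_rot: [3.141, 0.0, 1.791]
force: [0.5, -0.4, 0.5]
width: 65.1
gripper_force: 0.0
```

Call:
move_arm(
  steps=[
    [0, 0, 0, 0, 0, -0.04, 0.065],
    [0, 0, 0, 0, 0, 0, 0.065],
    [0, 0, 0, 0, 0, 0, 0.065],
  ],
)

```text
clock: 11.35
eef_pos: [632.9, -21.3, 153.4]
tool_rot: [-3.139, 0.001, 1.79]
force: [0.9, -0.6, 0.3]
width: 65.0
gripper_force: 0.0
```

```bash
python3 wm.py w2
python3 - <<'E'
from h import *
im,d=eyes.get_image('top');cv2.imwrite('pics/top1.png',im);np.save('top1.npy',d)
P=cloud(cam('top'),d)
for l,a in dict(tin=(559,-270,45,80,100),box=(465,-270,45,78,95)).items(): print(l,rect(P,*a))
E
```

```text
11.35 [632.94466127 -21.32775545 153.43997378] [-3.13949732e+00  5.20183138e-04  1.78967584e+00] 64.99973728585894 [ 0.93870244 -0.63449533  0.3397407 ] [-0.23  0.72  0.36  1.65 -0.32  0.84  0.49]
[[0.98, 0.21, 0.05], [0.22, -0.94, -0.25], [-0.0, 0.26, -0.97]] [618.  43. 295.]
tinknob 0
tinlid 0
boxknob 0
boxtop 0
stand (1995, [633.6, -19.8], [44.2, 45.0], 13.7, 'med', [633.4, -18.6, 46.1], 'circ', [633.8, -19.8])
block (2236, [434.2, -27.7], [40.4, 40.8], 74.6, 'med', [435.7, -26.8, 31.1], 'circ', [434.4, -27.8])
tin (626, [560.9, -271.1], [68.5, 68.6], 31.4, 'med', [556.6, -266.5, 87.5], 'circ', [561.3, -271.2])
box (426, [464.5, -269.2], [53.9, 55.1], 12.8, 'med', [460.8, -262.0, 83.3], 'circ', [464.4, -268.9])
```

View pics/w2.png

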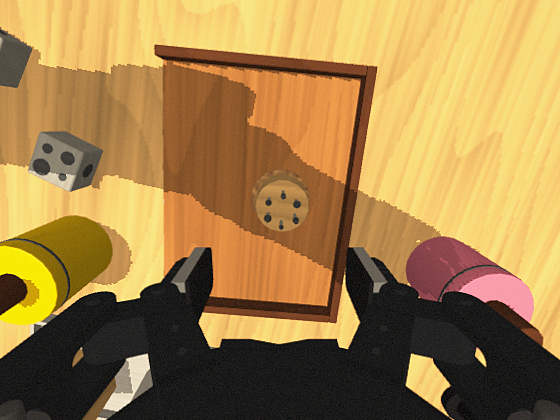

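The stand at (281,203) lies between the fingers, and the tin and box are upright in the tray. I lower and grip it.

Call:
move_arm(
  steps=[
    [0, 0, 0, 0.0007, 0.0015, -0.04, 0.065],
    [0, 0, 0, 0, 0, -0.04, 0.065],
    [0, 0, 0, 0, 0, -0.03, 0.065],
    [0, 0, 0, 0, 0, -0.02, 0.065],
    [0, 0, 0, 0, 0, -0.006, 0.065],
  ],
)

```text
clock: 11.95
eef_pos: [633.9, -20.0, 16.9]
tool_rot: [-3.14, -0.0, 1.789]
force: [0.4, 0.9, -0.4]
width: 65.0
gripper_force: 0.0
```

Call:
move_arm(
  steps=[
    [0, 0, 0, 0, 0, 0, 0.055],
    [0, 0, 0, 0, 0, 0, 0.045],
    [0, 0, 0, 0, 0, 0, 0.035],
    [0, 0, 0, 0, 0, 0, 0.035],
    [0, 0, 0, 0, 0, 0, 0.035],
  ],
)

```text
clock: 12.45
eef_pos: [635.9, -19.4, 19.6]
tool_rot: [3.138, 0.001, 1.791]
force: [-1.5, -1.0, 6.7]
width: 44.7
gripper_force: 61.4
```

Call:
move_arm(
  steps=[
    [0, 0, 0, 0, 0, 0.03, 0.035],
    [0, 0, 0, 0, 0, 0.04, 0.035],
    [0, 0, 0, 0, 0, 0.02, 0.035],
    [0, 0, 0, -0.0232, 0.0397, 0, 0.035],
    [0, 0, 0, -0.0232, 0.0397, 0, 0.035],
  ],
)

```text
clock: 12.95
eef_pos: [589.0, 60.2, 109.3]
tool_rot: [3.138, 0.001, 1.787]
force: [-0.3, 1.9, -1.9]
width: 44.4
gripper_force: 61.5
```

Call:
move_arm(
  steps=[
    [0, 0, 0, -0.0232, 0.0397, 0, 0.035],
    [0, 0, 0, -0.0232, 0.0397, 0, 0.035],
    [0, 0, 0, -0.0232, 0.0397, 0, 0.035],
    [0, 0, 0, -0.0232, 0.0397, 0, 0.035],
    [0, 0, 0, -0.0232, 0.0397, 0, 0.035],
  ],
)

```text
clock: 13.45
eef_pos: [471.2, 261.0, 108.3]
tool_rot: [3.14, -0.001, 1.791]
force: [0.9, 1.2, -1.3]
width: 44.4
gripper_force: 61.5
```

Call:
move_arm(
  steps=[
    [0, 0, 0, -0.0232, 0.0397, 0, 0.035],
    [0, 0, 0, 0, 0, -0.02, 0.035],
    [0, 0, 0, 0, 0, 0, 0.035],
  ],
)

```text
clock: 13.75
eef_pos: [446.6, 300.3, 86.5]
tool_rot: [-3.139, 0.0, 1.795]
force: [0.2, -1.2, -0.7]
width: 44.3
gripper_force: 61.5
```

```bash
python3 wm.py w3
python3 - <<'E'
from h import *
c=cam('wrist')
for o in ['pad','stand']:
  r=finder.cut_out('wrist',o); q=finder.pinpoint('wrist',o)
  print(o,[(round(x['confidence'],2),w(c,x['location']).round(1).tolist()) for x in q])
  P=cloud(c,np.load('w3.npy'))
  if r:
    p=P[r[0]['mask']]; p=p[~np.isnan(p[:,0])]; p=p[abs(p[:,2]-4)<2.5] if o=='pad' else p
    if len(p): print(np.percentile(p,[1,99],axis=0).round(1).tolist(),cv2.minEnclosingCircle(p[:,:2].astype(np.float32)),len(p))
E
```

```text
13.75 [446.55049243 300.32657389  86.54338858] [-3.13897151e+00  1.19436156e-04  1.79519120e+00] 44.297021501126 [ 0.20146598 -1.15004245 -0.68863026] [-0.88  0.71  0.36  1.96 -0.46  0.55  0.02]
[[0.97, 0.22, 0.05], [0.22, -0.94, -0.25], [-0.0, 0.26, -0.97]] [432. 365. 228.]
tinknob 0
tinlid 0
boxknob 0
boxtop 0
stand 0
block 0
pad [(0.76, [449.5, 296.1, -0.3])]
[[408.8, 275.2, 2.7], [492.8, 340.2, 5.8]] ((450.92547607421875, 297.9269714355469), 44.4883918762207) 6443
stand [(0.81, [445.4, 297.3, 82.0])]
[[426.1, 277.6, 84.4], [468.5, 321.1, 134.9]] ((448.71343994140625, 251.8790740966797), 69.86487579345703) 10113
```

View pics/w3.png

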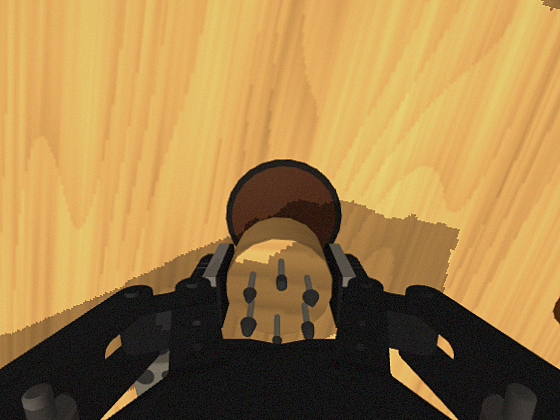

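Call:
move_arm(
  steps=[
    [0, 0, 0, 0.003, -0.002, -0.03, 0.035],
    [0, 0, 0, 0, 0, -0.03, 0.035],
    [0, 0, 0, 0, 0, -0.01, 0.035],
    [0, 0, 0, 0, 0, -0.004, 0.035],
    [0, 0, 0, 0, 0, 0, 0.035],
  ],
)

```text
clock: 14.5
eef_pos: [452.5, 296.5, 13.9]
tool_rot: [3.141, -0.0, 1.79]
force: [-0.6, -0.1, -1.2]
width: 44.3
gripper_force: 61.5
```

Call:
move_arm(
  steps=[
    [0, 0, 0, -0.0022, 0.0016, 0, 0.035],
    [0, 0, 0, 0, 0, -0.003, 0.035],
    [0, 0, 0, 0, 0, -0.002, 0.035],
    [0, 0, 0, 0, 0, 0, 0.035],
  ],
)

```text
clock: 14.9
eef_pos: [449.7, 298.7, 8.7]
tool_rot: [3.141, -0.0, 1.791]
force: [0.6, 0.4, -0.7]
width: 44.4
gripper_force: 61.5
```

Call:
move_arm(
  steps=[
    [0, 0, 0, 0, 0, 0, 0.055],
    [0, 0, 0, 0, 0, 0, 0.065],
    [0, 0, 0, 0, 0, 0.02, 0.065],
    [0, 0, 0, 0, 0, 0.04, 0.065],
    [0, 0, 0, 0, 0, 0.04, 0.065],
  ],
)

```text
clock: 15.4
eef_pos: [449.2, 297.9, 109.2]
tool_rot: [-3.14, 0.001, 1.79]
force: [1.0, 1.0, -0.0]
width: 65.1
gripper_force: 0.0
```

Call:
move_arm(
  steps=[
    [0, 0, -4, -0.0022, -0.0467, 0, 0.065],
    [0, 0, -4, -0.0022, -0.0467, 0, 0.065],
    [0, 0, -4, -0.0022, -0.0467, 0, 0.065],
    [0, 0, -4, -0.0022, -0.0467, 0, 0.065],
    [0, 0, -4, -0.0022, -0.0467, 0, 0.065],
  ],
)

```text
clock: 15.9
eef_pos: [438.5, 63.3, 108.8]
tool_rot: [3.141, -0.0, 1.439]
force: [1.2, -0.5, -0.2]
width: 64.8
gripper_force: 0.0
```

Call:
move_arm(
  steps=[
    [0, 0, -4, -0.0022, -0.0467, 0, 0.065],
    [0, 0, -4, -0.0022, -0.0467, 0, 0.065],
    [0, 0, 0, 0, 0, 0, 0.065],
    [0, 0, 0, 0, 0, 0, 0.065],
  ],
)

```text
clock: 16.3
eef_pos: [434.3, -29.8, 108.7]
tool_rot: [3.141, -0.0, 1.299]
force: [-0.6, 0.3, -0.5]
width: 64.8
gripper_force: 0.0
```

```bash
python3 wm.py w4
python3 - <<'E'
from h import *
im,d=eyes.get_image('top')
P=cloud(cam('top'),d);np.save('top2.npy',d);cv2.imwrite('pics/top2.png',im)
print(rect(P,450,298,32,27,48)); print('gal',rect(P,610,-27,165,24,36))
E
```

```text
16.3 [434.25335919 -29.80414276 108.72375696] [ 3.14130179e+00 -7.71284584e-05  1.29866761e+00] 64.83780340694085 [-0.55638782  0.33512056 -0.53128937] [-0.27  0.58  0.4   2.22 -0.54  0.43  0.29]
[[0.96, -0.26, -0.07], [-0.27, -0.93, -0.25], [-0.0, 0.26, -0.97]] [451.  34. 251.]
tinknob 0
tinlid 0
boxknob 0
boxtop 0
stand 0
block (2725, [433.6, -27.9], [40.1, 40.2], 74.3, 'med', [433.9, -26.7, 31.1], 'circ', [433.7, -27.8])
(299, [449.5, 297.4], [45.3, 43.6], 89.9, 'med', [450.2, 296.1, 35.1], 'circ', [450.0, 297.5])
gal (868, [613.1, -24.0], [180.5, 240.0], 7.4, 'med', [670.1, -15.2, 29.2], 'circ', [613.2, -24.7])
```

View pics/w4.png

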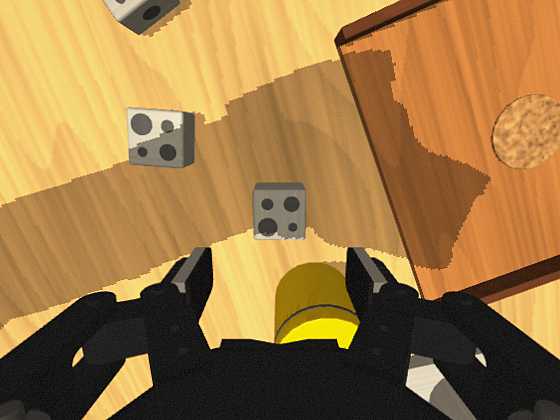

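Call:
move_arm(
  steps=[
    [0, 0, 0, -0.0005, 0.0018, -0.03, 0.065],
    [0, 0, 0, 0, 0, -0.03, 0.065],
    [0, 0, 0, 0, 0, -0.025, 0.065],
    [0, 0, 0, 0, 0, -0.014, 0.065],
    [0, 0, 0, 0, 0, 0, 0.06],
  ],
)

```text
clock: 16.9
eef_pos: [432.9, -24.1, 11.9]
tool_rot: [-3.138, -0.001, 1.305]
force: [0.5, 0.7, -0.8]
width: 59.9
gripper_force: 0.0
```

Call:
move_arm(
  steps=[
    [0, 0, 0, 0, 0, 0, 0.05],
    [0, 0, 0, 0, 0, 0, 0.04],
    [0, 0, 0, 0, 0, 0, 0.03],
    [0, 0, 0, 0, 0, 0, 0.03],
    [0, 0, 0, 0, 0, 0, 0.03],
  ],
)

```text
clock: 17.4
eef_pos: [434.8, -25.5, 14.6]
tool_rot: [3.14, -0.003, 1.303]
force: [-0.7, 1.2, 6.6]
width: 38.7
gripper_force: 61.4
```

The grip is too high on the block, so I regrip lower.

Call:
move_arm(
  steps=[
    [0, 0, 0, 0, 0, 0, 0.05],
    [0, 0, 0, 0, 0, 0, 0.055],
    [0, 0, 0, 0, -0.002, -0.005, 0.055],
    [0, 0, 0, 0, 0, -0.003, 0.055],
    [0, 0, 0, 0, 0, 0, 0.055],
  ],
)

```text
clock: 17.9
eef_pos: [434.8, -28.2, 6.3]
tool_rot: [-3.139, -0.001, 1.301]
force: [0.3, -1.4, 0.4]
width: 54.6
gripper_force: 0.0
```

Call:
move_arm(
  steps=[
    [0, 0, 0, 0, 0, 0, 0.045],
    [0, 0, 0, 0, 0, 0, 0.035],
    [0, 0, 0, 0, 0, 0, 0.03],
    [0, 0, 0, 0, 0, 0, 0.03],
    [0, 0, 0, 0, 0, 0, 0.03],
  ],
)

```text
clock: 18.4
eef_pos: [434.6, -28.0, 6.7]
tool_rot: [-3.139, -0.002, 1.302]
force: [-1.6, 0.5, 6.1]
width: 38.6
gripper_force: 61.2
```

Call:
move_arm(
  steps=[
    [0, 0, 0, 0, 0, 0.02, 0.03],
    [0, 0, 0, 0, 0, 0.03, 0.03],
    [0, 0, 0, 0, 0, 0.03, 0.03],
    [0, 0, 4.6, 0.04, 0.0015, 0.01, 0.03],
    [0, 0, 4.6, 0.04, 0.0015, 0, 0.03],
  ],
)

```text
clock: 18.9
eef_pos: [515.6, -24.8, 98.0]
tool_rot: [-3.14, -0.001, 1.466]
force: [1.3, -0.0, -3.5]
width: 39.0
gripper_force: 62.2
```

Call:
move_arm(
  steps=[
    [0, 0, 4.6, 0.04, 0.0015, 0, 0.03],
    [0, 0, 4.6, 0.04, 0.0015, 0, 0.03],
    [0, 0, 4.6, 0.04, 0.0015, 0, 0.03],
    [0, 0, 0, 0, 0, 0, 0.03],
    [0, 0, 0, 0, 0, 0, 0.03],
  ],
)

```text
clock: 19.4
eef_pos: [634.1, -20.4, 95.1]
tool_rot: [-3.137, -0.001, 1.704]
force: [-0.6, 0.3, -4.0]
width: 39.0
gripper_force: 62.4
```

```bash
python3 wm.py w5
python3 - <<'E'
from h import *
c=cam('wrist');P=cloud(c,np.load('w5.npy'))
for o in ['cork','block','gallery']:
  r=finder.cut_out('wrist',o); q=finder.pinpoint('wrist',o)
  print(o,[(round(x['confidence'],2),w(c,x['location']).round(1).tolist()) for x in q])
  if r and o=='cork':
    p=P[r[0]['mask']]; p=p[~np.isnan(p[:,0])]; p=p[abs(p[:,2]-14.5)<3]
    if len(p): print(np.percentile(p,[1,50,99],axis=0).round(1).tolist(),cv2.minEnclosingCircle(p[:,:2].astype(np.float32)),len(p))
  if r and o=='block':
    p=P[r[0]['mask']]; p=p[~np.isnan(p[:,0])]; zt=np.percentile(p[:,2],90);p=p[abs(p[:,2]-zt)<3]; print(zt,cv2.minAreaRect(p[:,:2].astype(np.float32)))
# cork from earlier view w4/top2
c=cam('top');P=cloud(c,np.load('top2.npy'))
print('cork top',rect(P,634,-21,36,13.6,18))
E
```

```text
19.4 [634.05927355 -20.44655189  95.12658785] [-3.13690565e+00 -1.47103543e-03  1.70369633e+00] 39.04443967166845 [-0.60496122  0.29887026 -3.99466494] [-0.36  0.86  0.61  1.68 -0.64  0.81  0.68]
[[0.99, 0.13, 0.03], [0.13, -0.96, -0.25], [-0.01, 0.26, -0.97]] [625.  45. 237.]
tinknob 0
tinlid 0
boxknob 0
boxtop 0
stand 0
block 0
cork [(0.62, [635.3, -22.7, 8.6])]
[[605.5, -26.0, 12.6], [630.1, -11.3, 14.2], [657.1, 5.7, 15.7]] ((631.4390869140625, -20.129032135009766), 27.396657943725586) 2389
block [(0.72, [627.3, -21.4, 86.6])]
120.2245698350872 ((632.1878051757812, -20.798171997070312), (39.96217727661133, 40.54545593261719), 7.593659400939941)
gallery [(0.96, [608.2, -23.9, 2.0])]
cork top (292, [632.2, -18.4], [68.1, 63.5], 71.2, 'med', [634.1, -20.8, 15.0], 'circ', [633.3, -20.4])
```

View pics/w5.png

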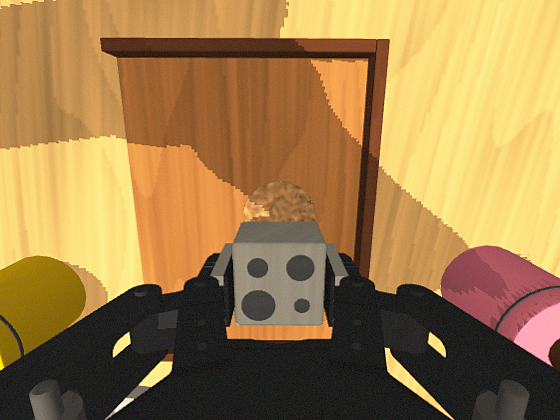

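Call:
move_arm(
  steps=[
    [0, 0, 0, 0, 0, -0.03, 0.03],
    [0, 0, 0, 0, 0, -0.025, 0.03],
    [0, 0, 0, 0, 0, -0.012, 0.03],
    [0, 0, 0, 0, 0, -0.003, 0.03],
    [0, 0, 0, 0, 0, 0, 0.03],
  ],
)

```text
clock: 20.25
eef_pos: [634.9, -20.9, 26.7]
tool_rot: [-3.139, -0.001, 1.703]
force: [0.1, -1.2, -3.1]
width: 39.0
gripper_force: 62.3
```

Call:
move_arm(
  steps=[
    [0, 0, 0, -0.001, 0, 0, 0.03],
    [0, 0, 0, 0, 0, -0.003, 0.03],
    [0, 0, 0, 0, 0, -0.0015, 0.03],
    [0, 0, 0, 0, 0, 0, 0.03],
  ],
)

```text
clock: 20.65
eef_pos: [633.7, -20.5, 22.1]
tool_rot: [-3.139, -0.001, 1.704]
force: [-0.4, -1.7, -3.9]
width: 39.1
gripper_force: 62.4
```

Call:
move_arm(
  steps=[
    [0, 0, 0, 0, 0, -0.0005, 0.04],
    [0, 0, 0, 0, 0, 0, 0.055],
    [0, 0, 0, 0, 0, 0.01, 0.06],
    [0, 0, 0, 0, 0, 0.04, 0.06],
    [0, 0, 0, 0, 0, 0.045, 0.06],
  ],
)

```text
clock: 21.15
eef_pos: [632.9, -20.8, 117.2]
tool_rot: [-3.137, -0.001, 1.703]
force: [1.4, 0.9, -0.0]
width: 60.1
gripper_force: 0.0
```

Call:
move_arm(
  steps=[
    [0, 0, 0, 0, 0, 0.045, 0.05],
    [0, 0, 0, 0, 0, 0.03, 0.05],
    [0, 0, 0, 0, 0, 0, 0.05],
    [0, 0, 0, 0, 0, 0, 0.05],
  ],
)

```text
clock: 21.55
eef_pos: [634.1, -20.6, 192.8]
tool_rot: [-3.141, -0.001, 1.704]
force: [0.0, 1.2, -0.4]
width: 49.9
gripper_force: 0.0
```

Run:
```python
from h import *
s=telemetry.read_state();print(s['clock'],s['eef_pos'],s['tool_rot'])
for n in ['wrist','top']:
  c=cam(n);im,d=eyes.get_image(n);cv2.imwrite(f'pics/{n}6.png',im);np.save(n+'6.npy',d);P=cloud(c,d)
  print(n,'block',rect(P,634,-20,32,41,52))
  print('corkpt',rect(P,634,-20,36,13.8,17))
  if n=='wrist': cv2.imwrite('pics/w6c.png',cv2.resize(im[100:330,170:420],None,fx=2.4,fy=2.4))
  if n=='top':
    print('tin',rect(P,560,-271,45,80,100),'box',rect(P,465,-270,45,78,95)); print('tinknob',rect(P,560,-271,30,112,130),'boxknob',rect(P,465,-270,30,108,126))
```

```text
21.55 [634.12077979 -20.60400461 192.82220905] [-3.14149727e+00 -1.29330431e-03  1.70372030e+00]
wrist block (1659, [632.6, -20.5], [39.8, 39.9], 7.2, 'med', [632.6, -19.7, 46.1], 'circ', [632.6, -20.9])
corkpt (273, [631.3, -13.9], [53.9, 40.8], 9.0, 'med', [629.9, -6.4, 14.4], 'circ', [632.4, -20.7])
top block (106, [633.7, -20.3], [39.8, 37.7], 8.1, 'med', [625.4, -9.1, 46.1], 'circ', [633.6, -21.0])
corkpt (62, [623.3, -22.5], [48.1, 65.9], 1.5, 'med', [616.2, -15.6, 15.0], 'circ', [631.9, -22.4])
tin (628, [560.5, -270.6], [68.4, 68.4], 85.4, 'med', [556.8, -266.0, 87.4], 'circ', [560.8, -271.9]) box (423, [464.5, -268.9], [53.8, 54.2], 12.7, 'med', [460.6, -262.1, 83.3], 'circ', [464.8, -269.2])
tinknob (124, [560.5, -271.6], [24.3, 24.0], 45.5, 'med', [560.1, -270.6, 123.0], 'circ', [560.9, -271.3]) boxknob (161, [464.7, -268.7], [25.6, 25.9], 12.8, 'med', [464.1, -267.5, 118.9], 'circ', [464.1, -268.1])
```

View pics/w6c.png

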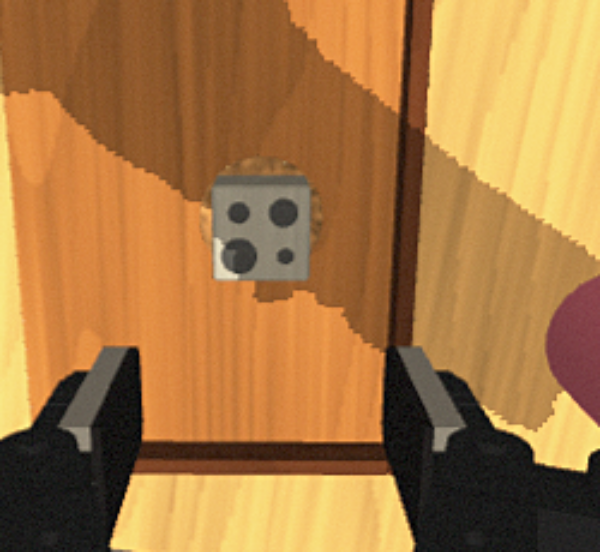

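The block sits centred on the cork (crop 261,230; the cork spans 203–323). Next is the box, because its path home is free while the tin's place is empty.

Call:
move_arm(
  steps=[
    [0, 0, 0.7, -0.0242, -0.0361, 0, 0.05],
    [0, 0, 0.7, -0.0242, -0.0361, 0, 0.05],
    [0, 0, 0.7, -0.0242, -0.0361, 0, 0.05],
    [0, 0, 0.7, -0.0242, -0.0361, 0, 0.05],
    [0, 0, 0.7, -0.0242, -0.0361, 0, 0.05],
  ],
)

```text
clock: 22.15
eef_pos: [510.8, -202.0, 190.1]
tool_rot: [-3.137, -0.002, 1.765]
force: [0.4, -0.3, 0.5]
width: 50.2
gripper_force: 0.0
```

Call:
move_arm(
  steps=[
    [0, 0, 0.7, -0.0242, -0.0361, 0, 0.05],
    [0, 0, 0.8, -0.0242, -0.0361, 0, 0.05],
    [0, 0, 0, 0, 0, -0.03, 0.05],
    [0, 0, 0, 0, 0, 0, 0.05],
    [0, 0, 0, 0, 0, 0, 0.05],
  ],
)

```text
clock: 22.65
eef_pos: [463.9, -272.1, 160.4]
tool_rot: [-3.137, -0.004, 1.792]
force: [0.9, -0.1, -0.8]
width: 49.9
gripper_force: 0.0
```

Call:
move_arm(
  steps=[
    [0, 0, 0, 0.001, -0.0015, -0.03, 0.05],
    [0, 0, 0, 0, 0, -0.025, 0.05],
    [0, 0, 0, 0, 0, -0.01, 0.05],
    [0, 0, 0, 0, 0, 0, 0.045],
    [0, 0, 0, 0, 0, 0, 0.04],
  ],
)

```text
clock: 23.15
eef_pos: [466.1, -274.9, 97.3]
tool_rot: [-3.14, -0.0, 1.792]
force: [-0.0, 0.4, 0.1]
width: 40.0
gripper_force: 0.0
```

Call:
move_arm(
  steps=[
    [0, 0, 0, 0, 0, 0, 0.035],
    [0, 0, 0, 0, 0, 0, 0.03],
    [0, 0, 0, 0, 0, 0, 0.025],
    [0, 0, 0, 0, 0, 0, 0.015],
    [0, 0, 0, 0, 0, 0, 0.015],
  ],
)

```text
clock: 23.65
eef_pos: [465.6, -275.2, 97.5]
tool_rot: [-3.141, -0.0, 1.791]
force: [-1.7, -0.3, 5.7]
width: 24.7
gripper_force: 58.8
```

Call:
move_arm(
  steps=[
    [0, 0, 0, 0, 0, 0.02, 0.015],
    [0, 0, 0, 0, 0, 0.03, 0.015],
    [0, 0, 0, 0, 0, 0.02, 0.015],
    [0, 0, 0, 0, 0.0345, 0, 0.015],
    [0, 0, 0, 0, 0.0345, 0, 0.015],
  ],
)

```text
clock: 24.15
eef_pos: [465.3, -206.0, 167.2]
tool_rot: [-3.141, -0.0, 1.788]
force: [1.4, 1.5, -3.2]
width: 24.8
gripper_force: 59.9
```

Call:
move_arm(
  steps=[
    [0, 0, 0, 0.032, 0.0275, 0, 0.015],
    [0, 0, 0, 0.032, 0.0275, 0, 0.015],
    [0, 0, 0, 0.0097, 0.0393, 0, 0.015],
    [0, 0, 0, 0.0097, 0.0393, 0, 0.015],
    [0, 0, 0, 0.0097, 0.0393, 0, 0.015],
  ],
)

```text
clock: 24.65
eef_pos: [558.3, -31.2, 166.1]
tool_rot: [-3.138, -0.002, 1.791]
force: [1.4, -0.0, -2.7]
width: 24.8
gripper_force: 60.1
```

Call:
move_arm(
  steps=[
    [0, 0, 0, 0.0097, 0.039, 0, 0.015],
    [0, 0, 0, 0, 0, -0.02, 0.015],
    [0, 0, 0, 0, 0, -0.02, 0.015],
    [0, 0, 0, 0, 0, -0.015, 0.015],
    [0, 0, 0, 0, 0, 0, 0.015],
  ],
)

```text
clock: 25.15
eef_pos: [566.3, 6.2, 109.4]
tool_rot: [-3.135, -0.002, 1.79]
force: [-0.5, 0.1, -2.8]
width: 25.0
gripper_force: 60.0
```

Call:
move_arm(
  steps=[
    [0, 0, 0, 0, 0, 0, 0.015],
    [0, 0, 0, 0, 0, 0, 0.015],
  ],
)

```text
clock: 25.35
eef_pos: [568.8, 5.4, 112.3]
tool_rot: [-3.141, -0.001, 1.79]
force: [0.2, -0.2, -3.6]
width: 24.7
gripper_force: 60.0
```

Call:
move_arm(
  steps=[
    [0, 0, 0, -0.0005, 0.0004, -0.003, 0.015],
    [0, 0, 0, 0, 0, -0.002, 0.015],
    [0, 0, 0, 0, 0, -0.0015, 0.015],
    [0, 0, 0, 0, 0, 0, 0.015],
    [0, 0, 0, 0, 0, 0, 0.015],
  ],
)

```text
clock: 25.85
eef_pos: [567.7, 6.5, 105.6]
tool_rot: [-3.14, -0.002, 1.791]
force: [-1.5, 0.9, 5.8]
width: 24.8
gripper_force: 61.0
```

Call:
move_arm(
  steps=[
    [0, 0, 0, 0, 0, 0, 0.03],
    [0, 0, 0, 0, 0, 0, 0.045],
    [0, 0, 0, 0, 0, 0.02, 0.05],
    [0, 0, 0, 0, 0, 0.04, 0.05],
    [0, 0, 0, 0, -0.016, 0.03, 0.05],
  ],
)

```text
clock: 26.35
eef_pos: [568.1, -7.4, 196.0]
tool_rot: [-3.14, -0.002, 1.795]
force: [0.0, 0.4, -0.2]
width: 50.1
gripper_force: 0.0
```

Call:
move_arm(
  steps=[
    [0, 0, 0.2, -0.0015, -0.043, 0, 0.05],
    [0, 0, 0.2, -0.0015, -0.043, 0, 0.05],
    [0, 0, 0.2, -0.0015, -0.043, 0, 0.05],
    [0, 0, 0, -0.0015, -0.043, 0, 0.05],
    [0, 0, 0, -0.0015, -0.043, 0, 0.05],
  ],
)

```text
clock: 26.85
eef_pos: [560.1, -226.2, 194.9]
tool_rot: [-3.14, -0.001, 1.802]
force: [0.3, 0.1, -0.0]
width: 50.1
gripper_force: 0.0
```

Call:
move_arm(
  steps=[
    [0, 0, 0, -0.0015, -0.045, -0.01, 0.05],
    [0, 0, 0, 0, 0, -0.02, 0.05],
    [0, 0, 0, 0, 0, -0.01, 0.05],
    [0, 0, 0, 0, 0, 0, 0.05],
    [0, 0, 0, 0, 0, 0, 0.05],
  ],
)

```text
clock: 27.35
eef_pos: [559.3, -268.0, 155.0]
tool_rot: [-3.139, -0.002, 1.804]
force: [-0.8, -0.4, 0.7]
width: 49.9
gripper_force: 0.0
```

Run:
```python
from h import *
s=telemetry.read_state();print(s['clock'],s['eef_pos'],s['tool_rot'])
c=cam('top');im,d=eyes.get_image('top');cv2.imwrite('pics/top7.png',im);np.save('top7.npy',d)
for t in ['top0','top7']:
  P=cloud(c,np.load(t+'.npy'))
  print('box',rect(P,567,12,40,87,98),rect(P,567,12,30,116,140))
```

```text
27.35 [ 559.2802508  -268.02349179  154.9627408 ] [-3.13940498e+00 -1.96833879e-03  1.80357617e+00]
box (412, [567.1, 11.9], [54.3, 53.8], 12.0, 'med', [562.1, 11.1, 91.3], 'circ', [566.7, 11.4]) (150, [567.8, 12.1], [26.6, 25.6], 11.6, 'med', [565.7, 12.5, 127.4], 'circ', [566.8, 12.2])
box (311, [566.1, 12.6], [54.5, 53.6], 12.7, 'med', [570.4, 8.9, 91.2], 'circ', [566.7, 12.8]) (150, [566.2, 12.4], [26.9, 25.6], 12.6, 'med', [565.3, 12.6, 127.1], 'circ', [565.1, 12.2])
```

The box is back within about 1 mm. Next the tin.

Call:
move_arm(
  steps=[
    [0, 0, 0, 0, -0.0015, -0.03, 0.05],
    [0, 0, 0, 0, 0, -0.02, 0.05],
    [0, 0, 0, 0, 0, -0.01, 0.05],
    [0, 0, 0, 0, 0, 0, 0.04],
    [0, 0, 0, 0, 0, 0, 0.03],
  ],
)

```text
clock: 27.9
eef_pos: [559.3, -271.1, 95.9]
tool_rot: [-3.14, -0.0, 1.802]
force: [-0.3, 0.2, 0.1]
width: 30.1
gripper_force: 0.0
```

Call:
move_arm(
  steps=[
    [0, 0, 0, 0, 0, 0, 0.025],
    [0, 0, 0, 0, 0, 0, 0.015],
    [0, 0, 0, 0, 0, 0, 0.015],
    [0, 0, 0, 0, 0, 0, 0.015],
  ],
)

```text
clock: 28.3
eef_pos: [559.7, -271.4, 96.4]
tool_rot: [3.142, 0.0, 1.802]
force: [1.1, 2.0, 6.4]
width: 24.5
gripper_force: 59.0
```

Call:
move_arm(
  steps=[
    [0, 0, 0, 0, 0, 0.02, 0.015],
    [0, 0, 0, 0, 0, 0.03, 0.015],
    [0, 0, 0, 0, 0, 0.02, 0.015],
    [0, 0, 0, 0.0026, 0.035, 0, 0.015],
    [0, 0, 0, 0.0026, 0.035, 0, 0.015],
  ],
)

```text
clock: 28.8
eef_pos: [563.2, -201.6, 165.4]
tool_rot: [-3.139, -0.001, 1.798]
force: [0.3, 1.6, -5.0]
width: 24.2
gripper_force: 59.9
```

Call:
move_arm(
  steps=[
    [0, 0, 0, 0.0026, 0.035, 0, 0.015],
    [0, 0, 0, 0.0026, 0.035, 0, 0.015],
    [0, 0, 0, 0.0026, 0.034, 0, 0.015],
    [0, 0, 0, 0.0026, 0.0277, 0, 0.015],
    [0, 0, 0, 0, 0, -0.02, 0.015],
  ],
)

```text
clock: 29.3
eef_pos: [576.0, -63.0, 145.6]
tool_rot: [3.14, -0.005, 1.809]
force: [0.8, 0.2, -4.5]
width: 24.2
gripper_force: 59.9
```

Call:
move_arm(
  steps=[
    [0, 0, 0, 0, 0, -0.02, 0.015],
    [0, 0, 0, 0, 0, -0.014, 0.015],
    [0, 0, 0, 0, 0, 0, 0.015],
    [0, 0, 0, 0, 0, 0, 0.015],
    [0, 0, 0, 0, 0, 0, 0.015],
  ],
)

```text
clock: 29.8
eef_pos: [574.8, -70.0, 111.8]
tool_rot: [-3.141, -0.0, 1.801]
force: [0.4, 0.7, -3.8]
width: 24.1
gripper_force: 59.8
```

Call:
move_arm(
  steps=[
    [0, 0, 0, 0.0004, 0.0003, -0.003, 0.015],
    [0, 0, 0, 0, 0, -0.0025, 0.015],
    [0, 0, 0, 0, 0, -0.0015, 0.015],
    [0, 0, 0, 0, 0, 0, 0.015],
    [0, 0, 0, 0, 0, 0, 0.015],
  ],
)

```text
clock: 30.3
eef_pos: [574.8, -68.8, 104.4]
tool_rot: [-3.14, -0.002, 1.802]
force: [-1.7, 1.1, 2.3]
width: 24.1
gripper_force: 60.7
```

Call:
move_arm(
  steps=[
    [0, 0, 0, 0, 0, 0, 0.03],
    [0, 0, 0, 0, 0, 0, 0.045],
    [0, 0, 0, 0, 0, 0.02, 0.05],
    [0, 0, 0, 0, 0, 0.04, 0.05],
    [0, 0, 0, 0, 0, 0.045, 0.05],
  ],
)

```text
clock: 30.8
eef_pos: [573.8, -69.2, 209.2]
tool_rot: [-3.137, -0.001, 1.801]
force: [1.4, 0.8, 0.7]
width: 49.8
gripper_force: 0.0
```

Call:
move_arm(
  steps=[
    [0, 0, 0, 0, 0, 0.045, 0.05],
    [0, 0, 0, -0.02, -0.04, 0.02, 0.05],
    [0, 0, 0, -0.02, -0.045, 0, 0.05],
    [0, 0, 0, -0.02, -0.045, 0, 0.05],
    [0, 0, 0, -0.02, -0.045, 0, 0.05],
  ],
)

```text
clock: 31.3
eef_pos: [494.0, -245.7, 274.5]
tool_rot: [-3.14, -0.0, 1.802]
force: [0.5, -0.6, 0.3]
width: 50.2
gripper_force: 0.0
```

Call:
move_arm(
  steps=[
    [0, 0, 0, -0.02, -0.045, 0, 0.05],
    [0, 0, 0, 0, -0.03, 0, 0.05],
    [0, 0, 0, 0, 0, 0, 0.05],
    [0, 0, 0, 0, 0, 0, 0.05],
  ],
)

```text
clock: 31.7
eef_pos: [474.4, -319.5, 273.9]
tool_rot: [-3.139, -0.001, 1.8]
force: [-0.5, 0.5, 0.0]
width: 50.2
gripper_force: 0.0
```

Run:
```python
from h import *
s=telemetry.read_state();print(s['clock'],s['eef_pos'],s['tool_rot'])
c=cam('top');im,d=eyes.get_image('top');cv2.imwrite('pics/top8.png',im);np.save('top8.npy',d)
for t in ['top0','top8']:
  P=cloud(c,np.load(t+'.npy'))
  for a in [(567,12,40,87,98),(567,12,30,116,140),(576,-70,45,85,105),(576,-70,30,120,145)]: print(t,rect(P,*a))
print('block',rect(P,634,-20,32,41,52),'stand',rect(P,450,298,32,27,40))
```

```text
31.7 [ 474.41092547 -319.46800311  273.85238329] [-3.13937973e+00 -1.42330610e-03  1.79975751e+00]
top0 (412, [567.1, 11.9], [54.3, 53.8], 12.0, 'med', [562.1, 11.1, 91.3], 'circ', [566.7, 11.4])
top0 (150, [567.8, 12.1], [26.6, 25.6], 11.6, 'med', [565.7, 12.5, 127.4], 'circ', [566.8, 12.2])
top0 (641, [576.6, -69.8], [69.0, 68.3], 88.6, 'med', [572.7, -68.1, 95.3], 'circ', [576.5, -69.6])
top0 (118, [575.6, -70.2], [23.8, 23.8], 86.7, 'med', [575.8, -69.2, 131.1], 'circ', [576.5, -69.3])
top8 (412, [566.0, 12.6], [54.3, 53.8], 12.7, 'med', [561.0, 11.8, 91.3], 'circ', [565.6, 12.6])
top8 (152, [566.1, 12.4], [26.4, 25.6], 12.7, 'med', [565.4, 12.5, 126.9], 'circ', [564.7, 12.2])
top8 (640, [575.3, -69.5], [68.6, 68.8], 62.5, 'med', [571.0, -67.8, 95.4], 'circ', [575.2, -69.2])
top8 (115, [575.6, -69.3], [23.9, 24.7], 60.8, 'med', [574.5, -69.1, 130.9], 'circ', [575.9, -69.4])
block (289, [634.7, -21.2], [41.0, 39.6], 8.0, 'med', [633.8, -21.1, 46.5], 'circ', [634.8, -21.1]) stand (292, [449.5, 297.5], [45.3, 43.7], 89.6, 'med', [450.1, 295.9, 34.9], 'circ', [450.4, 297.6])
```

View pics/top8.png

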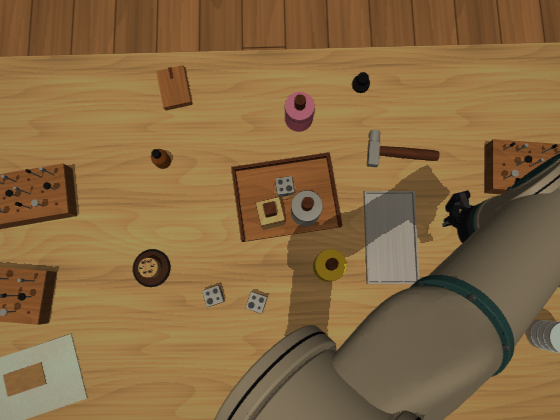

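The view shows the stand on the pad (151,267), the block on the cork (285,186), and the tin (307,206) and box (270,211) back within about 1.3 mm. The bottle and hammer have not moved, so I hand in.

```bash
python3 -c "
from h import *
print(ctrl.finish_job())"
```

```text
the job is handed in; nothing more can be done
None
```

The job is handed in: the burr stand is in the middle of the pad, the doming block is centred on the cork, and the tin and box are back within about 1.3 mm of where they stood, with the bottle and hammer untouched.

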